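Tighten the loose air manifold bolt with short ratchet swings

ROBOT

A 6-joint arm with a two-finger parallel gripper is mounted at the origin on the work surface. World frame = base frame: x ahead of the robot, y to its left, z up, the work surface at z = 0. Lengths are in m, angles in rad, forces in N, time in s.
With the tool pointing down it reaches from about 0.35 to 0.975 m from the base axis. Payload 4.9 kg.
Tool frame: the origin (TCP) lies midway between the tips of the shut fingers; the grasp point (between the pads) lies 19 mm behind it; z points along the fingers, y is the direction in which the jaws open and shut (so a half turn about z gives the same grasp; the last joint's range is limited). The gripper opens to 85 mm and grips with 20 to 120 N. Pads are 22 mm wide; open, the fingers measure 114 mm over their backs; the gripper's body (76 mm by 85 mm) begins 54 mm behind the grasp point. The pads swing forward as they close: fully open they stand 13 mm farther back than shut.
Start: joints at [1.155, 0.053, 1.613, -0, 1.476, -0.119], TCP at [0.183, 0.598, 0.231] pointing down, gripper open.
Joint ranges: [-3.01, 3.01], [-1.01, 2.22], [0.06, 2.58], [-1.02, 4.17], [0.09, 2.62], [-3.14, 3.14]. Speed limits (rad/s): [2.57, 2.57, 3.14, 3.14, 3.14, 3.14].

INTERFACE

Orientations are given as a unit quaternion [w, x, y, z].
In Python, from plant import manip gives the robot as it stands. The module is installed in compiled form; this text tells all that it offers.
- The arm moves only by the tool move_arm, never from a script. Its argument "rows" is a list of rows, each an object of numbers: "tx", "ty", "tz": the shift along the tool's x, y, z in m; "ax", "ay", "az": the turn, a rotation vector about the tool's x, y, z in degrees; "jaw": the closure in counts, from 0 (fully open) to 255 (shut). In form: [{"tx": .., "ty": .., "tz": .., "ax": .., "ay": .., "az": .., "jaw": ..}, ...]. A call has 1 to 12 rows; each row shifts and turns the pose as measured when the row begins, along the tool's axes as they then stand; what a row does not reach is not made up. A row lasts 1/10 s, in which the tool goes at most 50 mm and 8.59 degrees, less where a joint would pass 70% of its speed; a pose out of reach is approached as far as the arm can. A call with a gripper value outside its range is refused whole. The fingers move at their own pace and stop on an object; the grip force is fixed at half the most. Time passes only in rows, so rows that do not move let the fingers close. It gives the time, the measured TCP pose, the force and the opening at its end, in the units of the state.
- manip.state(): the state, without advancing time (a new reading comes with each control period).
- manip.grab_frame(name): name is "side" or "top"; returns a dict with "color" (400x640x3 uint8, red, green, blue), "intrinsics" (3x3 intrinsics, pixels), "R" (3x3) and "t" (3): a world point X has camera coordinates R X + t. Camera axes: x right, y down, z forward; pixel columns grow to the right and rows downward; lengths in m; the calibration is good to about 2 mm. A picture is of the moment at which its call begins. There is no depth.
- manip.job_done(): hands the job in, once; it reports no verdict.
The state is a dict: "time": time; "joint_pos": joint angles; "joint_vel": joint speeds; "joint_efforts": joint torques, N m; "tool_pos": TCP position; "tool_rot": TCP orientation; "contact_force": force on the tool from outside, world axes, zero at the start; "ft_torque": the same for the moment, N m; "gripper_width": opening from 0.0 (shut) to 1.0 (fully open).
Only numpy, scipy, OpenCV 4.12 (cv2) and the standard library are available. Lean on these libraries where they do the work, as an engineer would, in place of code of your own. Each camera call takes 0.05 s, during which the arm holds its last target.

TASK

Each of the two air manifolds has a ratchet wrench left on its centre bolt, but only one bolt is still loose: its red pointer is well short of the green mark. Swing that wrench back and forth between its two pipe stubs until the red pointer has come round clockwise to line up with the green mark, and stop there. Turn the bolt only with the wrench, not by pushing the pointer or its disc, and do not turn the bolt of the other manifold.

Things in the scene. Friction and masses are not known exactly. Their poses are not given: they have to be found in the camera images.
- loose_manifold: aluminium block 150 x 150 x 40 mm, fixed; origin: centre of its underside, on the bolt's axis. The wrench handle lies along its -x at wrench value 0. Two dark upright pipe stubs with brass caps (90 mm high, 72 mm from the axis, 49 degrees either side of -x) show where the handle is stopped: the one to tighten
- loose_mark (a point): middle of the green mark on top of the loose manifold, 18 x 12 mm, 73 mm from the bolt's axis, 42 mm above the counter, 29 degrees clockwise from the block's +x seen from above
- loose_bolt (a joint): angle of the loose manifold's centre bolt and pointer, rad; 0 when the red pointer is on the green mark, grows clockwise seen from above (tightening), so negative while it is loose (starts between -2.0 and -1.3)
- loose_pointer: white disc 84 mm across, 4 mm thick, under the wrench head, with a red pointer 12 mm wide reaching 62 mm from the axis; turns with the loose bolt; origin on the bolt's axis at the disc's underside, 41 mm above the counter; its x axis runs along the red pointer
- loose_wrench (a joint): angle of the ratchet wrench on the loose bolt, rad: 0 in mid swing, grows clockwise seen from above, stops at -0.55 and 0.55. Clockwise it drives the bolt (1 to 2 N at the grip); anticlockwise it clicks back and the bolt stays. Up to 0.2 rad is lost before it bites again. Stays where left. Head 64 mm across, top 86 mm high; bar 20 mm wide, 60 to 72 mm high
- loose_grip_mid (a point): middle of the free-spinning upright black grip at the end of the wrench on the loose bolt: 24 mm diameter, 76 to 130 mm above the counter, 130 mm from the bolt's axis; the point is on its centre line 103 mm above the counter. It can be pinched from above and carried along the arc
- tight_manifold: aluminium block 150 x 150 x 40 mm, fixed; origin: centre of its underside, on the bolt's axis. The wrench handle lies along its -x at wrench value 0. Two dark upright pipe stubs with brass caps (90 mm high, 72 mm from the axis, 49 degrees either side of -x) show where the handle is stopped: the bystander, identical but already tight
- tight_mark (a point): middle of the green mark on top of the already tight manifold, 18 x 12 mm, 73 mm from the bolt's axis, 42 mm above the counter, 29 degrees clockwise from the block's +x seen from above
- tight_bolt (a joint): angle of the already tight manifold's centre bolt and pointer, rad; 0 when the red pointer is on the green mark, grows clockwise seen from above (tightening), near 0 as it is tight
- tight_pointer: white disc 84 mm across, 4 mm thick, under the wrench head, with a red pointer 12 mm wide reaching 62 mm from the axis; turns with the already tight bolt; origin on the bolt's axis at the disc's underside, 41 mm above the counter; its x axis runs along the red pointer
- tight_wrench (a joint): angle of the ratchet wrench on the already tight bolt, rad: 0 in mid swing, grows clockwise seen from above, stops at -0.55 and 0.55. Clockwise it drives the bolt (1 to 2 N at the grip); anticlockwise it clicks back and the bolt stays. Up to 0.2 rad is lost before it bites again. Stays where left. Head 64 mm across, top 86 mm high; bar 20 mm wide, 60 to 72 mm high
- tight_grip_mid (a point): middle of the free-spinning upright black grip at the end of the wrench on the already tight bolt: 24 mm diameter, 76 to 130 mm above the counter, 130 mm from the bolt's axis; the point is on its centre line 103 mm above the counter. It can be pinched from above and carried along the arc

How it is judged:
By the outcome, as a careful person would: the job done as asked, in the order asked, and still so for the second after the job is handed in, with the robot touching nothing.
It also fails if it takes over 58 s, if anything falls off the work surface, if the arm or the gripper's body presses on something with over 40 N, if the wrist force passes 120 N, or if a joint passes its speed limit or range.

## Working session

There is one attempt and no reset: what is moved stays moved. The work goes in short steps, Python scripts to look and compute and a tool call to move; the robot and the scene stay as the last step left them, time stands still between calls to the robot, and variables do not carry over. Pictures are saved under pics/ and viewed, and the job is handed in when it is done.

Besides the shell and the picture viewer there is one more tool, called as name(argument=value, ...), one argument or row to a line, values as JSON. move_arm: Moves the arm, as the interface text tells. Its arguments: {"type":"object","properties":{"rows":{"type":"array"}},"required":["rows"]}

```bash
mkdir -p pics; python3 - <<'E'
from plant import manip
import cv2,numpy as np
print(manip.state())
for n in("side","top"):
    f=manip.grab_frame(n);cv2.imwrite(f"pics/{n}0.png",f["color"][:,:,::-1])
    np.savez(f"{n}_cal.npz",K=f["intrinsics"],R=f["R"],t=f["t"],img=f["color"]);print(n,f["intrinsics"],-np.array(f["R"]).T@f["t"],f["R"])
E
```

```text
{'time': 0.0, 'joint_pos': array([ 1.15501991e+00,  5.33814076e-02,  1.61431414e+00,  1.05686105e-05,
        1.47598329e+00, -1.19012040e-01]), 'joint_vel': array([ 1.76372679e-03,  1.00786357e-03, -4.67714080e-05,  6.22549694e-04,
       -1.49720745e-03,  1.03646687e-04]), 'joint_efforts': array([-2.43578106e-04, -3.93684947e+01, -3.70177639e+01, -1.01689232e-04,
        6.94522445e-03,  1.15445249e-05]), 'tool_pos': array([0.18251617, 0.59710098, 0.23003576]), 'tool_rot': array([-2.80677940e-04,  1.47838713e-01,  9.89010934e-01, -1.00463319e-03]), 'contact_force': array([-0.88418328,  0.10942494, -0.02050062]), 'ft_torque': array([ 0.01071828,  0.02406505, -0.02469063]), 'gripper_width': 1.00334788239445}
side [[447.95982944   0.         319.33924307]
 [  0.         447.95982944 200.61093748]
 [  0.           0.           1.        ]] [ 0.50444065 -0.51822062  0.719012  ] [[ 0.98611306 -0.16602345 -0.00415349]
 [-0.13078622 -0.76091866 -0.63552951]
 [ 0.10235233  0.62724717 -0.77206541]]
top [[395.36293937   0.         315.1409271 ]
 [  0.         395.36293937 199.38739106]
 [  0.           0.           1.        ]] [ 0.49829425 -0.0094643   0.94039329] [[-0.0106672  -0.99986275  0.01267659]
 [-0.99538576  0.00940876 -0.09549166]
 [ 0.09535928 -0.01363673 -0.99534951]]
```

View pics/side0.png

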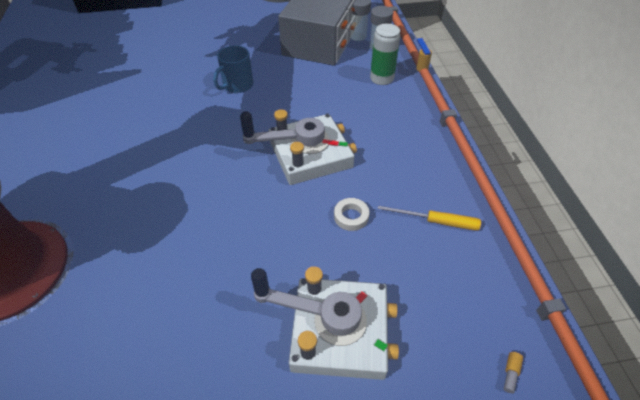

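View pics/top0.png

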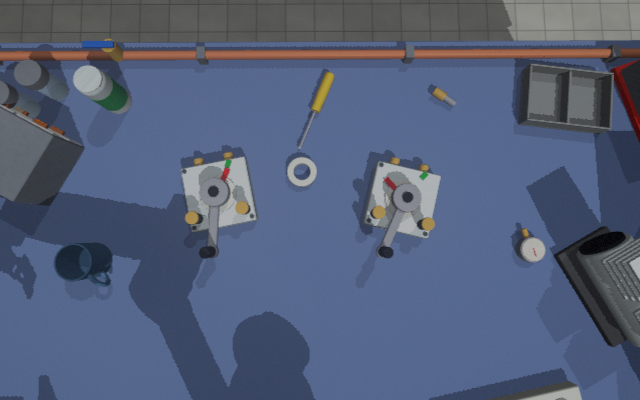

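The loose manifold is the one on the right in the top view. Its head is at about (407,197), red pointer (391,183), green mark (424,176), grip (386,252), and stub caps (378,212) and (428,225). The tight one is at (213,191), with red and green aligned. Next I'll measure these points.

```bash
cat > h.py <<'E'
import numpy as np,cv2
def cal(n):
    d=np.load(f"{n}_cal.npz");return d["K"],d["R"],d["t"]
def ray(n,uv,z):
    K,R,t=cal(n);c=-R.T@t;d=R.T@np.linalg.inv(K)@np.array([uv[0],uv[1],1.]);return c+d*(z-c[2])/d[2]
def proj(n,X):
    K,R,t=cal(n);p=K@(R@np.asarray(X,float)+t);return p[:2]/p[2]
def blobs(img,lo,hi,box,amin=8):
    hsv=cv2.cvtColor(img,cv2.COLOR_RGB2HSV);m=cv2.inRange(hsv,np.array(lo),np.array(hi))
    x0,y0,x1,y1=box;k=np.zeros_like(m);k[y0:y1,x0:x1]=m[y0:y1,x0:x1]
    n,l,s,c=cv2.connectedComponentsWithStats(k)
    return [(c[i].round(2),int(s[i,4]),s[i,:4].tolist()) for i in range(1,n) if s[i,4]>=amin]
BOX={"top":(350,140,460,280),"side":(235,250,420,390)}
E
python3 - <<'E'
from h import *
for n in("top","side"):
    img=np.load(n+"_cal.npz")["img"];b=BOX[n]
    print(n)
    for nm,lo,hi,z in(("cap",(10,120,80),(25,255,255),.09),("green",(45,100,40),(85,255,255),.042),("red",(170,120,60),(180,255,255),.045),("red0",(0,140,60),(6,255,255),.045),("black",(0,0,0),(180,255,38),.13)):
        for q in blobs(img,lo,hi,b): print(nm,q,ray(n,q[0],z).round(4))
    x0,y0,x1,y1=b
    cv2.imwrite(f"pics/{n}0z.png",cv2.resize(img[y0:y1,x0:x1,::-1],None,fx=4,fy=4,interpolation=cv2.INTER_CUBIC))
E
```

```text
top
cap (array([395.18, 160.56]), 34, [392, 158, 7, 6]) [ 0.6634 -0.1971  0.09  ]
cap (array([424.31, 167.17]), 29, [422, 165, 6, 6]) [ 0.6482 -0.2605  0.09  ]
cap (array([378.3, 211.7]), 115, [373, 206, 12, 12]) [ 0.5518 -0.1572  0.09  ]
cap (array([427.41, 223.5 ]), 116, [422, 218, 12, 12]) [ 0.5253 -0.2626  0.09  ]
green (array([423.66, 175.11]), 38, [420, 171, 8, 9]) [ 0.6382 -0.2725  0.042 ]
red (array([389.81, 183.  ]), 63, [384, 178, 12, 12]) [ 0.6202 -0.1931  0.045 ]
side
cap (array([313.23, 274.58]), 194, [306, 268, 16, 15]) [ 0.5527 -0.1568  0.09  ]
cap (array([392.03, 309.38]), 89, [388, 304, 9, 12]) [ 0.6609 -0.2363  0.09  ]
cap (array([306.82, 340.31]), 253, [298, 332, 18, 18]) [ 0.5265 -0.2624  0.09  ]
cap (array([393.19, 350.69]), 100, [389, 345, 9, 13]) [ 0.6455 -0.2981  0.09  ]
green (array([380.71, 344.68]), 79, [375, 340, 13, 11]) [ 0.6398 -0.2689  0.042 ]
red (array([360.87, 296.37]), 54, [357, 292, 9, 10]) [ 0.6275 -0.1849  0.045 ]
```

View pics/top0z.png

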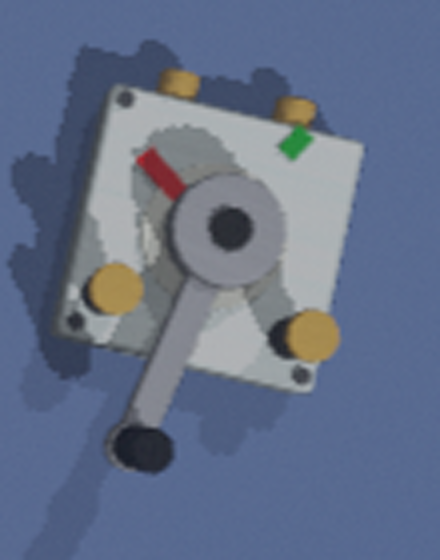

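View pics/side0z.png

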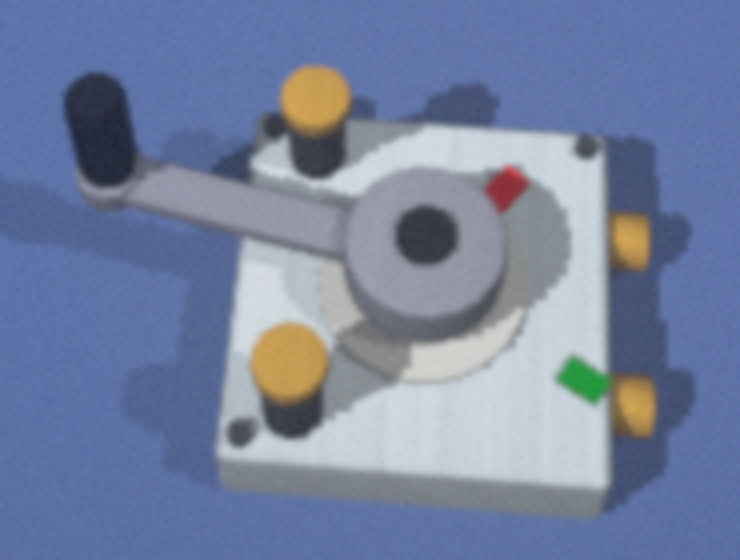

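```bash
cat >> h.py <<'E'
A=np.array([.5523,-.157]);B=np.array([.5259,-.2625])
u=(A-B)/np.linalg.norm(A-B);ex=np.array([u[1],-u[0]])
C=(A+B)/2+ex*.072*np.cos(np.radians(49));YAW=np.arctan2(ex[1],ex[0])
def grip(w): # wrench value -> grip xy
    a=YAW+np.pi-w; return C+.13*np.array([np.cos(a),np.sin(a)])
def wr(p):
    d=np.asarray(p)[:2]-C; return (YAW+np.pi-np.arctan2(d[1],d[0])+np.pi)%(2*np.pi)-np.pi
def toolR(q):
    from scipy.spatial.transform import Rotation as Ro
    return Ro.from_quat([q[1],q[2],q[3],q[0]]).as_matrix()
def bolt(p): # pointer point -> bolt angle
    d=np.asarray(p)[:2]-C; return YAW-np.radians(29)-np.arctan2(d[1],d[0])
E
python3 - <<'E'
from h import *
from plant import manip
print("C",C,"yaw",np.degrees(YAW),"sep",np.linalg.norm(A-B))
g1=ray("top",(388,252.2),.13);g2=ray("side",(258.8,272),.13)
for g in(g1,g2):print(g,"w",wr(g),"r",np.linalg.norm(g[:2]-C))
for n,uv in(("top",(389.8,183)),("side",(360.9,296.4))):
    p=ray(n,uv,.045);print("bolt",bolt(p),np.linalg.norm(p[:2]-C))
for n,uv in(("top",(423.66,175.1)),("side",(380.7,344.7))):
    p=ray(n,uv,.042);print("mark",bolt(p),np.linalg.norm(p[:2]-C))
s=manip.state();g=np.r_[(g1+g2)[:2]/2,.18]
print(g, toolR(s["tool_rot"]).round(4),"tool shift",toolR(s["tool_rot"]).T@(g-s["tool_pos"]))
E
```

```text
C [ 0.58492334 -0.22121669] yaw -14.049021295438331 sep 0.1087529769707478
[ 0.46641076 -0.16790486  0.13      ] w 0.17752014147295858 r 0.12995146339022617
[ 0.46951099 -0.16160815  0.13      ] w 0.23154542705818182 r 0.1298968354572541
bolt -1.4247940475178402 0.04507491047091377
bolt -1.4565469354373377 0.05594343079328054
mark 0.014472050476638354 0.07394871905009258
mark -0.03557073484156259 0.07273453692689266
[ 0.46796088 -0.1647565   0.18      ] [[-9.563e-01  2.924e-01 -7.000e-04]
 [ 2.924e-01  9.563e-01 -1.700e-03]
 [ 2.000e-04 -1.900e-03 -1.000e+00]] tool shift [-0.49575337 -0.64502811  0.05127733]
```

Calibration checks: stub separation is 108.75 mm against 108.7 expected, grip radius 129.9 mm, and mark radius 73 mm. Bolt is at about -1.44 and the wrench at about +0.2. The jaws already point roughly along the tangent. Moving over the grip now.

move_arm(
  rows=[
    {"tx": -0.03, "ty": -0.039},
    {"tx": -0.03, "ty": -0.039},
    {"tx": -0.03, "ty": -0.039},
    {"tx": -0.03, "ty": -0.039},
    {"tx": -0.03, "ty": -0.039},
    {"tx": -0.03, "ty": -0.039},
    {"tx": -0.03, "ty": -0.039},
    {"tx": -0.03, "ty": -0.039},
    {"tx": -0.03, "ty": -0.039},
    {"tx": -0.03, "ty": -0.039},
    {"tx": -0.03, "ty": -0.039},
    {"tx": -0.03, "ty": -0.039},
  ],
)

```text
schema error: expected keys tx, ty, tz, ax, ay, az, jaw
```

move_arm(
  rows=[
    {"tx": -0.03, "ty": -0.039, "tz": 0, "ax": 0, "ay": 0, "az": 0, "jaw": 0},
    {"tx": -0.03, "ty": -0.039, "tz": 0, "ax": 0, "ay": 0, "az": 0, "jaw": 0},
    {"tx": -0.03, "ty": -0.039, "tz": 0, "ax": 0, "ay": 0, "az": 0, "jaw": 0},
    {"tx": -0.03, "ty": -0.039, "tz": 0, "ax": 0, "ay": 0, "az": 0, "jaw": 0},
    {"tx": -0.03, "ty": -0.039, "tz": 0, "ax": 0, "ay": 0, "az": 0, "jaw": 0},
    {"tx": -0.03, "ty": -0.039, "tz": 0, "ax": 0, "ay": 0, "az": 0, "jaw": 0},
    {"tx": -0.03, "ty": -0.039, "tz": 0, "ax": 0, "ay": 0, "az": 0, "jaw": 0},
    {"tx": -0.03, "ty": -0.039, "tz": 0, "ax": 0, "ay": 0, "az": 0, "jaw": 0},
    {"tx": -0.03, "ty": -0.039, "tz": 0, "ax": 0, "ay": 0, "az": 0, "jaw": 0},
    {"tx": -0.03, "ty": -0.039, "tz": 0, "ax": 0, "ay": 0, "az": 0, "jaw": 0},
    {"tx": -0.03, "ty": -0.039, "tz": 0, "ax": 0, "ay": 0, "az": 0, "jaw": 0},
    {"tx": -0.03, "ty": -0.039, "tz": 0, "ax": 0, "ay": 0, "az": 0, "jaw": 0},
  ],
)

```text
time: 1.3
tool_pos: [0.3904, 0.0361, 0.2251]
tool_rot: [-0.001, 0.141, 0.99, -0.004]
contact_force: [0.5, 0.7, 0.7]
gripper_width: 0.999
```

```bash
cat > rel.py <<'E'
import sys
from h import *
from plant import manip
s=manip.state();R=toolR(s["tool_rot"]);p=s["tool_pos"]
print("t",round(s["time"],2),"tcp",p.round(4),"w",round(wr(p),3),"r",np.linalg.norm(p[:2]-C).round(4),"F",s["contact_force"].round(1),"gw",round(s["gripper_width"],3),"joint",s["joint_pos"].round(2))
print("toolR",R.round(3).tolist())
if len(sys.argv)>3:
    g=np.array(list(map(float,sys.argv[1:4])));print("shift",(R.T@(g-p)).round(4))
E
python3 rel.py 0.468 -0.1648 0.18
```

```text
t 1.3 tcp [0.3904 0.0361 0.2251] w 0.678 r 0.3226 F [0.5 0.7 0.7] gw 0.999 joint [-0.09 -0.55  2.12 -0.01  1.57 -1.38]
toolR [[-0.96, 0.279, -0.002], [0.279, 0.96, -0.008], [-0.0, -0.009, -1.0]]
shift [-0.1306 -0.1708  0.0466]
```

move_arm(
  rows=[
    {"tx": -0.029, "ty": -0.038, "tz": 0, "ax": 0, "ay": 0, "az": 0, "jaw": 0},
    {"tx": -0.029, "ty": -0.038, "tz": 0, "ax": 0, "ay": 0, "az": 0, "jaw": 0},
    {"tx": -0.029, "ty": -0.038, "tz": 0, "ax": 0, "ay": 0, "az": 0, "jaw": 0},
    {"tx": -0.025, "ty": -0.033, "tz": 0, "ax": 0, "ay": 0, "az": 0, "jaw": 0},
    {"tx": -0.015, "ty": -0.02, "tz": 0, "ax": 0, "ay": 0, "az": 0, "jaw": 0},
    {"tx": 0, "ty": 0, "tz": 0, "ax": 0, "ay": 0, "az": 0, "jaw": 0},
  ],
)

```text
time: 1.9
tool_pos: [0.4658, -0.1742, 0.2242]
tool_rot: [-0.001, 0.146, 0.989, -0.004]
contact_force: [0.4, 0.2, 0.5]
gripper_width: 1.001
```

```bash
python3 rel.py 0.468 -0.1648 0.18; python3 - <<'E'
from plant import manip
import cv2
for n in("side","top"):
    f=manip.grab_frame(n);cv2.imwrite(f"pics/{n}1.png",f["color"][:,:,::-1])
E
```

```text
t 1.9 tcp [ 0.4658 -0.1742  0.2242] w 0.131 r 0.1281 F [0.4 0.2 0.5] gw 1.001 joint [-0.5  -0.26  1.91 -0.01  1.49 -1.78]
toolR [[-0.957, 0.289, -0.003], [0.289, 0.957, -0.008], [0.001, -0.008, -1.0]]
shift [0.0006 0.0099 0.0441]
```

View pics/side1.png

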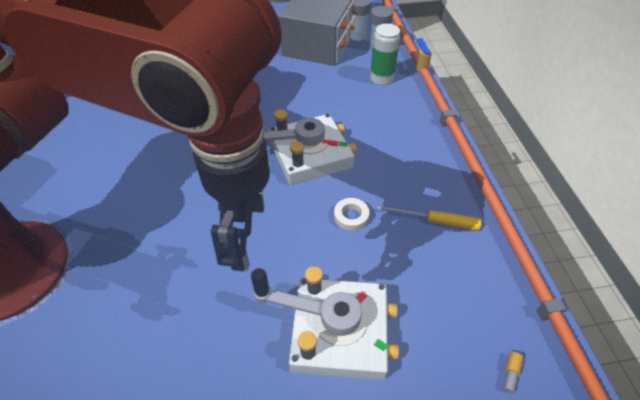

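The gripper stands above the grip in the side view, with the grip at (260,283) still where it was. Correcting by 10 mm in tool y and descending.

move_arm(
  rows=[
    {"tx": 0, "ty": 0.01, "tz": 0.02, "ax": 0, "ay": 0, "az": 0, "jaw": 0},
    {"tx": 0, "ty": 0, "tz": 0.03, "ax": 0, "ay": 0, "az": 0, "jaw": 0},
    {"tx": 0, "ty": 0, "tz": 0.03, "ax": 0, "ay": 0, "az": 0, "jaw": 0},
    {"tx": 0, "ty": 0, "tz": 0.025, "ax": 0, "ay": 0, "az": 0, "jaw": 0},
    {"tx": 0, "ty": 0, "tz": 0.015, "ax": 0, "ay": 0, "az": 0, "jaw": 0},
    {"tx": 0, "ty": 0, "tz": 0, "ax": 0, "ay": 0, "az": 0, "jaw": 0},
  ],
)

```text
time: 2.6
tool_pos: [0.4668, -0.1543, 0.1012]
tool_rot: [0.0, 0.14, 0.99, -0.003]
contact_force: [-0.5, 0.4, -0.1]
gripper_width: 0.999
```

```bash
python3 rel.py 0.468 -0.1648 0.088
```

```text
t 2.6 tcp [ 0.4668 -0.1543  0.1012] w 0.27 r 0.1358 F [-0.5  0.4 -0.1] gw 0.999 joint [-0.47 -0.15  2.04 -0.01  1.26 -1.76]
toolR [[-0.961, 0.277, -0.001], [0.277, 0.961, -0.006], [-0.001, -0.006, -1.0]]
shift [-0.0041 -0.0096  0.0133]
```

move_arm(
  rows=[
    {"tx": -0.004, "ty": -0.009, "tz": 0.012, "ax": 0, "ay": 0, "az": 0, "jaw": 0},
    {"tx": 0, "ty": 0, "tz": 0, "ax": 0, "ay": 0, "az": 0, "jaw": 0},
    {"tx": 0, "ty": 0, "tz": 0, "ax": 0, "ay": 0, "az": 0, "jaw": 0},
  ],
)

```text
time: 2.9
tool_pos: [0.469, -0.1634, 0.0904]
tool_rot: [0.001, 0.139, 0.99, -0.003]
contact_force: [-0.4, -0.3, 0.7]
gripper_width: 0.999
```

```bash
python3 rel.py 0.468 -0.1648 0.088; python3 - <<'E'
from plant import manip
import cv2
f=manip.grab_frame("side");cv2.imwrite(f"pics/side2.png",cv2.resize(f["color"][180:400,160:440,::-1],None,fx=2.5,fy=2.5))
E
```

```text
t 2.9 tcp [ 0.469  -0.1634  0.0904] w 0.217 r 0.1295 F [-0.4 -0.3  0.7] gw 0.999 joint [-0.48 -0.13  2.03 -0.01  1.23 -1.77]
toolR [[-0.962, 0.275, 0.002], [0.275, 0.962, -0.007], [-0.004, -0.006, -1.0]]
shift [ 0.0006 -0.0016  0.0024]
```

View pics/side2.png

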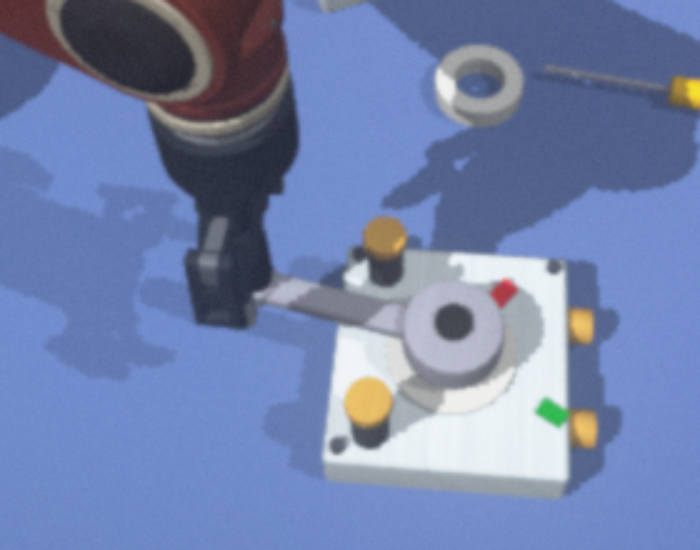

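The fingers straddle the grip and the wrench hasn't moved. Closing now.

move_arm(
  rows=[
    {"tx": 0, "ty": 0, "tz": 0, "ax": 0, "ay": 0, "az": 0, "jaw": 255},
    {"tx": 0, "ty": 0, "tz": 0, "ax": 0, "ay": 0, "az": 0, "jaw": 255},
    {"tx": 0, "ty": 0, "tz": 0, "ax": 0, "ay": 0, "az": 0, "jaw": 255},
    {"tx": 0, "ty": 0, "tz": 0, "ax": 0, "ay": 0, "az": 0, "jaw": 255},
    {"tx": 0, "ty": 0, "tz": 0, "ax": 0, "ay": 0, "az": 0, "jaw": 255},
    {"tx": 0, "ty": 0, "tz": 0, "ax": 0, "ay": 0, "az": 0, "jaw": 255},
  ],
)

```text
time: 3.55
tool_pos: [0.4705, -0.1642, 0.0932]
tool_rot: [0.003, 0.139, 0.99, -0.004]
contact_force: [0.2, -0.4, -1.0]
gripper_width: 0.265
```

```bash
cat >> h.py <<'E'
def arc(w0,w1,n,R):
    o=[];p=grip(w0)
    for w in np.linspace(w0,w1,n+1)[1:]:
        q=grip(w);o.append((R.T@np.r_[q-p,0])[:2].round(4).tolist());p=q
    return o
E
python3 rel.py; python3 - <<'E'
from h import *
from plant import manip
s=manip.state();R=toolR(s["tool_rot"]);w=wr(s["tool_pos"])
print("up",arc(w,.53,4,R));print("dn",arc(.53,-.53,11,R));print("up",arc(-.53,.53,11,R))
E
```

```text
t 3.55 tcp [ 0.4705 -0.1642  0.0932] w 0.217 r 0.1279 F [ 0.2 -0.4 -1. ] gw 0.265 joint [-0.48 -0.13  2.03 -0.    1.23 -1.77]
toolR [[-0.961, 0.275, 0.006], [0.275, 0.961, -0.008], [-0.008, -0.006, -1.0]]
up [[-0.0022, 0.0099], [-0.003, 0.0097], [-0.0038, 0.0094], [-0.0045, 0.0091]]
dn [[0.0054, -0.0113], [0.0043, -0.0118], [0.0032, -0.0121], [0.002, -0.0124], [0.0008, -0.0125], [-0.0004, -0.0125], [-0.0016, -0.0124], [-0.0028, -0.0122], [-0.004, -0.0119], [-0.0051, -0.0114], [-0.0062, -0.0109]]
up [[0.0062, 0.0109], [0.0051, 0.0114], [0.004, 0.0119], [0.0028, 0.0122], [0.0016, 0.0124], [0.0004, 0.0125], [-0.0008, 0.0125], [-0.002, 0.0124], [-0.0032, 0.0121], [-0.0043, 0.0118], [-0.0054, 0.0113]]
```

move_arm(
  rows=[
    {"tx": -0.002, "ty": 0.01, "tz": 0.0005, "ax": 0, "ay": 0, "az": 0, "jaw": 255},
    {"tx": -0.003, "ty": 0.01, "tz": 0.0005, "ax": 0, "ay": 0, "az": 0, "jaw": 255},
    {"tx": -0.004, "ty": 0.009, "tz": 0.0005, "ax": 0, "ay": 0, "az": 0, "jaw": 255},
    {"tx": -0.003, "ty": 0.006, "tz": 0.0005, "ax": 0, "ay": 0, "az": 0, "jaw": 255},
    {"tx": 0, "ty": 0, "tz": 0, "ax": 0, "ay": 0, "az": 0, "jaw": 255},
  ],
)

```text
time: 4.05
tool_pos: [0.4939, -0.1308, 0.0931]
tool_rot: [0.003, 0.139, 0.99, -0.004]
contact_force: [-0.3, -2.1, 0.4]
gripper_width: 0.267
```

```bash
python3 rel.py
```

```text
t 4.05 tcp [ 0.4939 -0.1308  0.0931] w 0.537 r 0.1283 F [-0.3 -2.1  0.4] gw 0.267 joint [-0.4  -0.1   2.   -0.01  1.23 -1.69]
toolR [[-0.962, 0.275, 0.006], [0.275, 0.962, -0.009], [-0.008, -0.007, -1.0]]
```

move_arm(
  rows=[
    {"tx": 0.0054, "ty": -0.0113, "tz": 0, "ax": 0, "ay": 0, "az": 0, "jaw": 255},
    {"tx": 0.0043, "ty": -0.0118, "tz": 0, "ax": 0, "ay": 0, "az": 0, "jaw": 255},
    {"tx": 0.0032, "ty": -0.0121, "tz": 0, "ax": 0, "ay": 0, "az": 0, "jaw": 255},
    {"tx": 0.002, "ty": -0.0124, "tz": 0, "ax": 0, "ay": 0, "az": 0, "jaw": 255},
    {"tx": 0.0008, "ty": -0.0125, "tz": 0, "ax": 0, "ay": 0, "az": 0, "jaw": 255},
    {"tx": -0.0004, "ty": -0.0125, "tz": 0, "ax": 0, "ay": 0, "az": 0, "jaw": 255},
    {"tx": -0.0016, "ty": -0.0124, "tz": 0, "ax": 0, "ay": 0, "az": 0, "jaw": 255},
  ],
)

```text
time: 4.75
tool_pos: [0.4571, -0.2146, 0.0932]
tool_rot: [0.009, 0.139, 0.99, -0.003]
contact_force: [9.4, -1.0, -4.6]
gripper_width: 0.262
```

```bash
python3 rel.py;python3 - <<'E'
from h import *
from plant import manip
f=manip.grab_frame("side");img=f["color"]
s=manip.state();R=toolR(s["tool_rot"]);w=wr(s["tool_pos"])
print("dn",w,arc(w,-.53,5,R))
for q in blobs(img,(170,120,60),(180,255,255),BOX["side"]): print(q,bolt(ray("side",q[0],.045)))
cv2.imwrite(f"pics/side3.png",cv2.resize(img[180:400,160:440,::-1],None,fx=2.5,fy=2.5))
E
```

```text
t 4.75 tcp [ 0.4571 -0.2146  0.0932] w -0.194 r 0.128 F [ 9.4 -1.  -4.6] gw 0.262 joint [-0.59 -0.12  2.02  0.    1.22 -1.88]
toolR [[-0.961, 0.275, 0.016], [0.275, 0.961, -0.009], [-0.018, -0.004, -1.0]]
dn -0.20677794555857165 [[-0.0023, -0.0081], [-0.0028, -0.0079], [-0.0033, -0.0077], [-0.0038, -0.0075], [-0.0043, -0.0072]]
(array([363.19, 299.12]), 58, [359, 295, 10, 10]) -1.3493950513066808
```

View pics/side3.png

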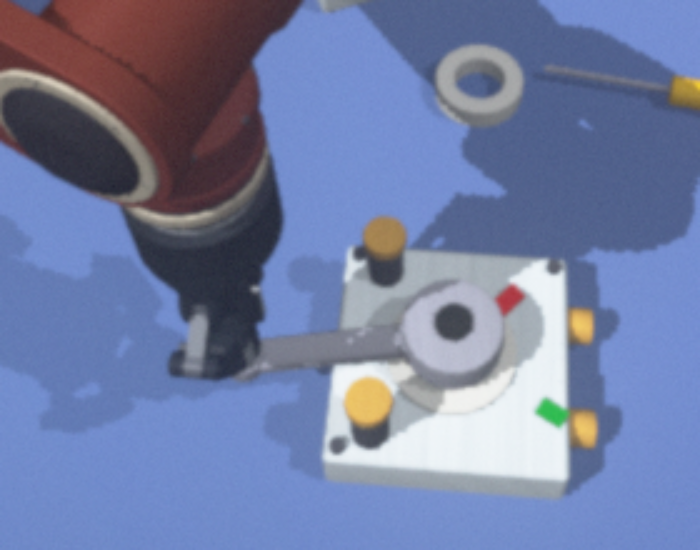

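The bolt has advanced to about -1.35 and the wrench is back at -0.2. Continuing the back swing.

move_arm(
  rows=[
    {"tx": -0.003, "ty": -0.01, "tz": 0, "ax": 0, "ay": 0, "az": 0, "jaw": 255},
    {"tx": -0.0045, "ty": -0.0095, "tz": 0, "ax": 0, "ay": 0, "az": 0, "jaw": 255},
    {"tx": -0.005, "ty": -0.009, "tz": 0, "ax": 0, "ay": 0, "az": 0, "jaw": 255},
    {"tx": -0.0035, "ty": -0.0055, "tz": 0, "ax": 0, "ay": 0, "az": 0, "jaw": 255},
    {"tx": 0, "ty": 0, "tz": 0, "ax": 0, "ay": 0, "az": 0, "jaw": 255},
  ],
)

```text
time: 5.3
tool_pos: [0.4623, -0.258, 0.0932]
tool_rot: [0.008, 0.142, 0.99, -0.002]
contact_force: [3.6, 1.5, 1.2]
gripper_width: 0.265
```

```bash
python3 rel.py
```

```text
t 5.3 tcp [ 0.4623 -0.258   0.0932] w -0.537 r 0.128 F [3.6 1.5 1.2] gw 0.265 joint [-0.65 -0.06  1.97  0.    1.22 -1.94]
toolR [[-0.96, 0.28, 0.016], [0.28, 0.96, -0.007], [-0.017, -0.002, -1.0]]
```

move_arm(
  rows=[
    {"tx": 0.006, "ty": 0.0109, "tz": 0, "ax": 0, "ay": 0, "az": 0, "jaw": 255},
    {"tx": 0.005, "ty": 0.0114, "tz": 0, "ax": 0, "ay": 0, "az": 0, "jaw": 255},
    {"tx": 0.0037, "ty": 0.0119, "tz": 0, "ax": 0, "ay": 0, "az": 0, "jaw": 255},
    {"tx": 0.0024, "ty": 0.0122, "tz": 0, "ax": 0, "ay": 0, "az": 0, "jaw": 255},
    {"tx": 0.0012, "ty": 0.0124, "tz": 0, "ax": 0, "ay": 0, "az": 0, "jaw": 255},
    {"tx": 0, "ty": 0.0125, "tz": 0, "ax": 0, "ay": 0, "az": 0, "jaw": 255},
    {"tx": -0.001, "ty": 0.0125, "tz": 0, "ax": 0, "ay": 0, "az": 0, "jaw": 255},
  ],
)

```text
time: 6.0
tool_pos: [0.4689, -0.1672, 0.0932]
tool_rot: [0.009, 0.141, 0.99, -0.005]
contact_force: [4.9, -3.8, -1.5]
gripper_width: 0.262
```

```bash
python3 rel.py;python3 - <<'E'
from h import *
from plant import manip
s=manip.state();R=toolR(s["tool_rot"]);w=wr(s["tool_pos"])
print("up",arc(w,.53,4,R))
E
```

```text
t 6.0 tcp [ 0.4689 -0.1672  0.0932] w 0.19 r 0.128 F [ 4.9 -3.8 -1.5] gw 0.262 joint [-0.49 -0.14  2.04 -0.    1.22 -1.78]
toolR [[-0.96, 0.279, 0.016], [0.279, 0.96, -0.013], [-0.019, -0.007, -1.0]]
up [[-0.0021, 0.0108], [-0.003, 0.0106], [-0.0039, 0.0103], [-0.0048, 0.0099]]
```

move_arm(
  rows=[
    {"tx": -0.0025, "ty": 0.0108, "tz": 0, "ax": 0, "ay": 0, "az": 0, "jaw": 255},
    {"tx": -0.0035, "ty": 0.0105, "tz": 0, "ax": 0, "ay": 0, "az": 0, "jaw": 255},
    {"tx": -0.004, "ty": 0.0095, "tz": 0, "ax": 0, "ay": 0, "az": 0, "jaw": 255},
    {"tx": -0.0025, "ty": 0.005, "tz": 0, "ax": 0, "ay": 0, "az": 0, "jaw": 255},
    {"tx": 0, "ty": 0, "tz": 0, "ax": 0, "ay": 0, "az": 0, "jaw": 255},
  ],
)

```text
time: 6.5
tool_pos: [0.493, -0.1318, 0.0931]
tool_rot: [0.008, 0.139, 0.99, -0.005]
contact_force: [1.1, -2.3, 2.3]
gripper_width: 0.268
```

```bash
cat > look.py <<'E'
import sys
from h import *
from plant import manip
k=sys.argv[1]
for n in("side","top"):
    img=manip.grab_frame(n)["color"]
    for nm,lo,hi,z in(("green",(45,100,40),(85,255,255),.042),("red",(170,120,60),(180,255,255),.045)):
        for q in blobs(img,lo,hi,BOX[n]):
            p=ray(n,q[0],z);print(n,nm,q,"ang",round(bolt(p),3),"r",np.linalg.norm(p[:2]-C).round(4))
    b=BOX[n];cv2.imwrite(f"pics/{n}{k}.png",cv2.resize(img[b[1]:b[3],b[0]:b[2],::-1],None,fx=4,fy=4,interpolation=cv2.INTER_CUBIC))
E
python3 rel.py; python3 look.py 4
```

```text
t 6.5 tcp [ 0.493  -0.1318  0.0931] w 0.527 r 0.1282 F [ 1.1 -2.3  2.3] gw 0.268 joint [-0.4  -0.11  2.01 -0.01  1.22 -1.69]
toolR [[-0.961, 0.276, 0.014], [0.276, 0.961, -0.012], [-0.017, -0.008, -1.0]]
side green (array([380.71, 344.68]), 79, [375, 340, 13, 11]) ang -0.036 r 0.0727
side red (array([370.06, 322.38]), 125, [360, 319, 20, 8]) ang -0.527 r 0.048
top green (array([423.66, 175.11]), 38, [420, 171, 8, 9]) ang 0.015 r 0.0739
top red (array([408.18, 177.4 ]), 45, [406, 173, 6, 10]) ang -0.456 r 0.05
```

View pics/side4.png

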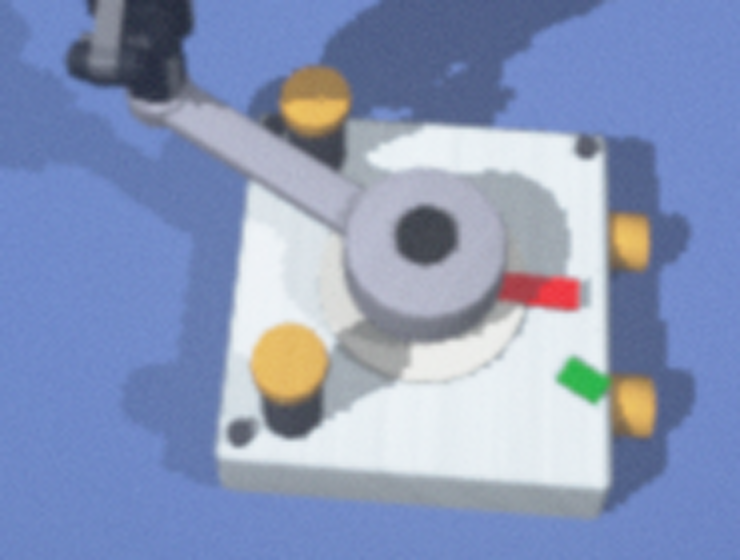

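The red pointer is now at about -0.48 rad: 0.48 short of the green mark in both views. One back swing and a careful forward swing should finish it.

move_arm(
  rows=[
    {"tx": 0.005, "ty": -0.0113, "tz": 0, "ax": 0, "ay": 0, "az": 0, "jaw": 255},
    {"tx": 0.004, "ty": -0.0118, "tz": 0, "ax": 0, "ay": 0, "az": 0, "jaw": 255},
    {"tx": 0.0029, "ty": -0.0121, "tz": 0, "ax": 0, "ay": 0, "az": 0, "jaw": 255},
    {"tx": 0.0016, "ty": -0.0124, "tz": 0, "ax": 0, "ay": 0, "az": 0, "jaw": 255},
    {"tx": 0.0004, "ty": -0.0125, "tz": 0, "ax": 0, "ay": 0, "az": 0, "jaw": 255},
    {"tx": -0.0008, "ty": -0.0125, "tz": 0, "ax": 0, "ay": 0, "az": 0, "jaw": 255},
    {"tx": -0.0022, "ty": -0.0124, "tz": 0, "ax": 0, "ay": 0, "az": 0, "jaw": 255},
    {"tx": -0.0033, "ty": -0.0124, "tz": 0, "ax": 0, "ay": 0, "az": 0, "jaw": 255},
    {"tx": -0.002, "ty": -0.005, "tz": 0, "ax": 0, "ay": 0, "az": 0, "jaw": 255},
    {"tx": 0, "ty": 0, "tz": 0, "ax": 0, "ay": 0, "az": 0, "jaw": 255},
  ],
)

```text
time: 7.6
tool_pos: [0.4582, -0.2391, 0.0932]
tool_rot: [0.016, 0.144, 0.989, -0.002]
contact_force: [6.4, 1.1, -0.0]
gripper_width: 0.259
```

```bash
python3 rel.py;python3 look.py 5;python3 - <<'E'
from h import *
from plant import manip
s=manip.state();R=toolR(s["tool_rot"]);w=wr(s["tool_pos"])
print("up",arc(w,w+.5,5,R))
E
```

```text
t 7.6 tcp [ 0.4582 -0.2391  0.0932] w -0.385 r 0.128 F [ 6.4  1.1 -0. ] gw 0.259 joint [-0.63 -0.1   2.    0.01  1.21 -1.92]
toolR [[-0.958, 0.285, 0.031], [0.285, 0.958, -0.008], [-0.032, 0.001, -0.999]]
side green (array([380.71, 344.68]), 79, [375, 340, 13, 11]) ang -0.036 r 0.0727
side red (array([370.09, 316.73]), 111, [361, 313, 18, 8]) ang -0.725 r 0.0491
top green (array([423.66, 175.11]), 38, [420, 171, 8, 9]) ang 0.015 r 0.0739
top red (array([403.96, 177.11]), 56, [402, 172, 5, 12]) ang -0.652 r 0.0488
up [[0.0048, 0.0121], [0.0036, 0.0125], [0.0023, 0.0128], [0.001, 0.013], [-0.0003, 0.013]]
```

The bolt was carried back by 0.2 rad during the back swing, before the ratchet clicked, and is now at about -0.68. When I finish I must release without backing off. Driving forward about 0.4, then looking.

move_arm(
  rows=[
    {"tx": 0.0045, "ty": 0.0121, "tz": 0, "ax": 0, "ay": 0, "az": 0, "jaw": 255},
    {"tx": 0.0033, "ty": 0.0125, "tz": 0, "ax": 0, "ay": 0, "az": 0, "jaw": 255},
    {"tx": 0.002, "ty": 0.0128, "tz": 0, "ax": 0, "ay": 0, "az": 0, "jaw": 255},
    {"tx": 0.0006, "ty": 0.01, "tz": 0, "ax": 0, "ay": 0, "az": 0, "jaw": 255},
    {"tx": 0, "ty": 0, "tz": 0, "ax": 0, "ay": 0, "az": 0, "jaw": 255},
  ],
)

```text
time: 8.2
tool_pos: [0.4608, -0.1906, 0.0932]
tool_rot: [0.015, 0.145, 0.989, -0.003]
contact_force: [4.9, -1.4, -1.0]
gripper_width: 0.266
```

```bash
python3 rel.py;python3 look.py 6;python3 - <<'E'
from h import *
from plant import manip
s=manip.state();R=toolR(s["tool_rot"]);w=wr(s["tool_pos"])
print("up",arc(w,w+.5,5,R))
E
```

```text
t 8.2 tcp [ 0.4608 -0.1906  0.0932] w -0.004 r 0.1279 F [ 4.9 -1.4 -1. ] gw 0.266 joint [-0.54 -0.15  2.05  0.01  1.21 -1.83]
toolR [[-0.957, 0.287, 0.03], [0.287, 0.958, -0.011], [-0.032, -0.002, -1.0]]
side green (array([380.71, 344.68]), 79, [375, 340, 13, 11]) ang -0.036 r 0.0727
side red (array([369.99, 322.57]), 122, [360, 319, 20, 8]) ang -0.521 r 0.0478
top green (array([423.66, 175.11]), 38, [420, 171, 8, 9]) ang 0.015 r 0.0739
top red (array([408.36, 177.53]), 45, [406, 173, 6, 10]) ang -0.447 r 0.0498
up [[0.0001, 0.013], [-0.0012, 0.0129], [-0.0025, 0.0128], [-0.0038, 0.0124], [-0.005, 0.012]]
```

move_arm(
  rows=[
    {"tx": 0, "ty": 0.012, "tz": 0, "ax": 0, "ay": 0, "az": 0, "jaw": 255},
    {"tx": -0.0014, "ty": 0.012, "tz": 0, "ax": 0, "ay": 0, "az": 0, "jaw": 255},
    {"tx": -0.0024, "ty": 0.011, "tz": 0, "ax": 0, "ay": 0, "az": 0, "jaw": 255},
    {"tx": -0.002, "ty": 0.006, "tz": 0, "ax": 0, "ay": 0, "az": 0, "jaw": 255},
    {"tx": 0, "ty": 0, "tz": 0, "ax": 0, "ay": 0, "az": 0, "jaw": 255},
  ],
)

```text
time: 8.8
tool_pos: [0.478, -0.1509, 0.0932]
tool_rot: [0.013, 0.145, 0.989, -0.004]
contact_force: [0.9, -1.9, 0.6]
gripper_width: 0.263
```

```bash
python3 rel.py;python3 look.py 7;python3 - <<'E'
from h import *
from plant import manip
s=manip.state();R=toolR(s["tool_rot"]);w=wr(s["tool_pos"])
print("up",arc(w,w+.1,4,R))
E
```

```text
t 8.8 tcp [ 0.478  -0.1509  0.0932] w 0.336 r 0.128 F [ 0.9 -1.9  0.6] gw 0.263 joint [-0.45 -0.14  2.04  0.    1.21 -1.73]
toolR [[-0.957, 0.288, 0.025], [0.288, 0.958, -0.011], [-0.027, -0.004, -1.0]]
side green (array([380.71, 344.73]), 78, [375, 340, 13, 11]) ang -0.035 r 0.0728
side red (array([367.49, 331.37]), 138, [357, 325, 21, 14]) ang -0.193 r 0.0463
top green (array([423.66, 175.11]), 38, [420, 171, 8, 9]) ang 0.015 r 0.0739
top red (array([415.09, 180.09]), 45, [411, 176, 9, 9]) ang -0.121 r 0.0513
up [[-0.0009, 0.0031], [-0.001, 0.0031], [-0.0011, 0.0031], [-0.0012, 0.003]]
```

View pics/top7.png

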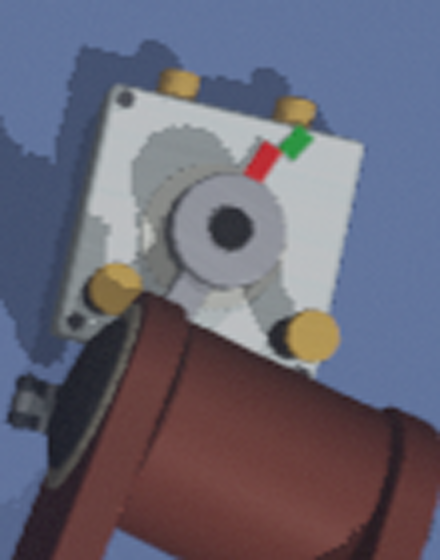

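View pics/side7.png

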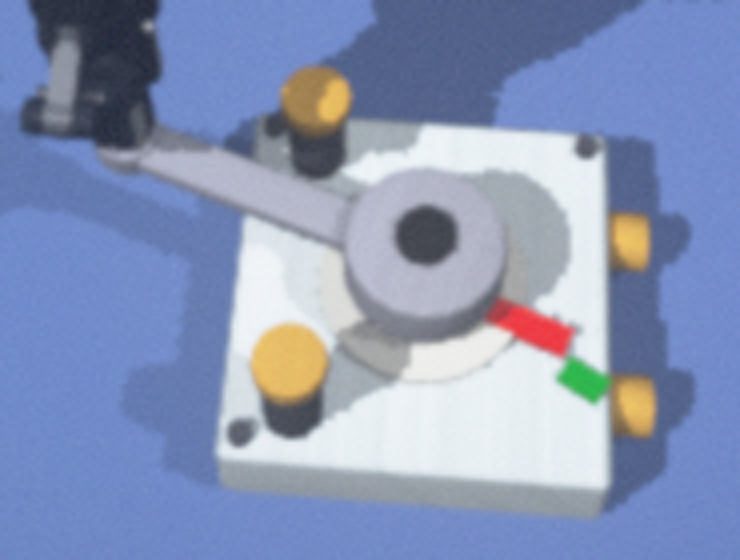

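Aligned to within about 0.14-0.16 rad; the red tip is just anticlockwise of the green mark. Advancing about 0.1 rad.

move_arm(
  rows=[
    {"tx": -0.0015, "ty": 0.005, "tz": 0, "ax": 0, "ay": 0, "az": 0, "jaw": 255},
    {"tx": -0.0015, "ty": 0.004, "tz": 0, "ax": 0, "ay": 0, "az": 0, "jaw": 255},
    {"tx": -0.0005, "ty": 0.001, "tz": 0, "ax": 0, "ay": 0, "az": 0, "jaw": 255},
    {"tx": 0, "ty": 0, "tz": 0, "ax": 0, "ay": 0, "az": 0, "jaw": 255},
  ],
)

```text
time: 9.3
tool_pos: [0.4838, -0.1427, 0.0931]
tool_rot: [0.012, 0.146, 0.989, -0.004]
contact_force: [-0.1, -1.1, 2.7]
gripper_width: 0.261
```

```bash
cat > fine.py <<'E'
# rectify onto the pointer-top plane, mask, outer half of the red (r 50..60 mm) vs green centroid angle
from h import *
from plant import manip
import sys
for n in("side","top"):
    img=manip.grab_frame(n)["color"]
    K,R,t=cal(n);out={}
    for nm,z,(lo,hi),(r0,r1) in(("red",.045,((165,110,60),(180,255,255)),(.046,.060)),("green",.042,((45,90,40),(85,255,255)),(.060,.085))):
        # patch in polar coords (angle, radius)
        a=np.linspace(-.9,.5,701);r=np.linspace(r0,r1,57)
        AA,RR=np.meshgrid(a,r);th=YAW-np.radians(29)-AA
        X=np.stack([C[0]+RR*np.cos(th),C[1]+RR*np.sin(th),np.full_like(AA,z)],-1).reshape(-1,3)
        p,_=cv2.projectPoints(X,cv2.Rodrigues(R)[0],t,K,None);p=p.reshape(AA.shape+(2,)).astype(np.float32)
        im=cv2.remap(img,p[...,0],p[...,1],cv2.INTER_LINEAR)
        m=cv2.inRange(cv2.cvtColor(im,cv2.COLOR_RGB2HSV),np.array(lo),np.array(hi))>0
        # direction: sum of points as vectors
        pts=np.stack([(RR*np.cos(AA))[m],(RR*np.sin(AA))[m]],-1);w=RR[m]
        c=np.average(pts,axis=0,weights=w);out[nm]=np.arctan2(c[1],c[0])
    print(n,{k:round(float(v),3) for k,v in out.items()},"diff",round(out["red"]-out["green"],3))
E
python3 rel.py;python3 look.py 8; python3 fine.py
```

```text
t 9.3 tcp [ 0.4838 -0.1427  0.0931] w 0.415 r 0.128 F [-0.1 -1.1  2.7] gw 0.261 joint [-0.43 -0.13  2.03 -0.    1.22 -1.71]
toolR [[-0.957, 0.29, 0.023], [0.289, 0.957, -0.011], [-0.025, -0.004, -1.0]]
side green (array([380.65, 344.64]), 80, [375, 340, 13, 11]) ang -0.036 r 0.0726
side red (array([366.52, 333.2 ]), 142, [356, 327, 21, 14]) ang -0.118 r 0.046
top green (array([423.66, 175.11]), 38, [420, 171, 8, 9]) ang 0.015 r 0.0739
top red (array([416.51, 181.14]), 43, [413, 177, 8, 9]) ang -0.043 r 0.0513
side {'red': -0.11, 'green': -0.037} diff -0.073
top {'red': -0.043, 'green': 0.012} diff -0.054
```

View pics/side8.png

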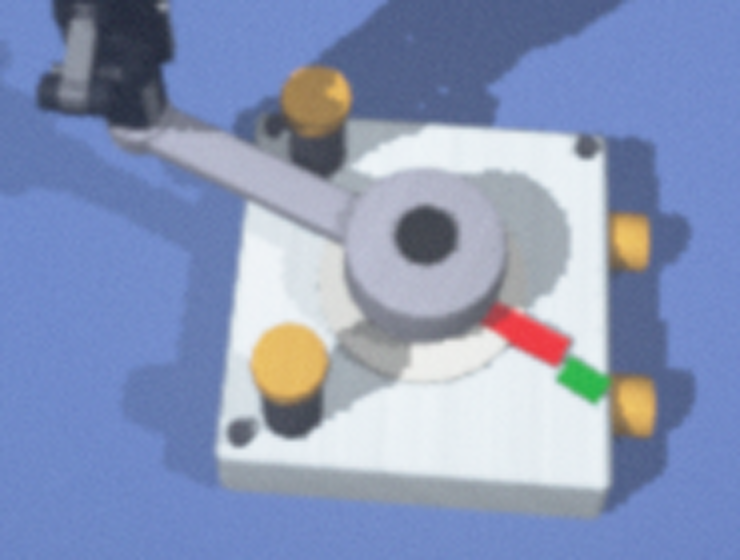

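Correcting each view's offset with its green reading puts the bolt at about -0.062 in both. Advancing another ~8 mm of arc in small steps.

move_arm(
  rows=[
    {"tx": -0.001, "ty": 0.003, "tz": 0, "ax": 0, "ay": 0, "az": 0, "jaw": 255},
    {"tx": -0.001, "ty": 0.0025, "tz": 0, "ax": 0, "ay": 0, "az": 0, "jaw": 255},
    {"tx": -0.0003, "ty": 0.0007, "tz": 0, "ax": 0, "ay": 0, "az": 0, "jaw": 255},
    {"tx": 0, "ty": 0, "tz": 0, "ax": 0, "ay": 0, "az": 0, "jaw": 255},
  ],
)

```text
time: 9.9
tool_pos: [0.4879, -0.1376, 0.0932]
tool_rot: [0.012, 0.147, 0.989, -0.004]
contact_force: [-0.1, -1.7, 3.2]
gripper_width: 0.267
```

```bash
cat >> fine.py <<'E'
    e=np.tan(out["green"])*.073
    print("   offset-corrected bolt",round(out["red"]-e/.053,3))
E
python3 rel.py;python3 fine.py
```

```text
t 9.9 tcp [ 0.4879 -0.1376  0.0932] w 0.467 r 0.1281 F [-0.1 -1.7  3.2] gw 0.267 joint [-0.42 -0.12  2.02 -0.    1.21 -1.7 ]
toolR [[-0.957, 0.29, 0.023], [0.29, 0.957, -0.011], [-0.025, -0.004, -1.0]]
side {'red': -0.058, 'green': -0.037} diff -0.021
   offset-corrected bolt -0.008
top {'red': 0.007, 'green': 0.012} diff -0.005
   offset-corrected bolt -0.009
```

Bolt is at about -0.008 rad in both views. Releasing straight in place, without any back motion.

move_arm(
  rows=[
    {"tx": 0, "ty": 0, "tz": 0, "ax": 0, "ay": 0, "az": 0, "jaw": 0},
    {"tx": 0, "ty": 0, "tz": 0, "ax": 0, "ay": 0, "az": 0, "jaw": 0},
    {"tx": 0, "ty": 0, "tz": 0, "ax": 0, "ay": 0, "az": 0, "jaw": 0},
    {"tx": 0, "ty": 0, "tz": 0, "ax": 0, "ay": 0, "az": 0, "jaw": 0},
    {"tx": 0, "ty": 0, "tz": 0, "ax": 0, "ay": 0, "az": 0, "jaw": 0},
    {"tx": 0, "ty": 0, "tz": 0, "ax": 0, "ay": 0, "az": 0, "jaw": 0},
  ],
)

```text
time: 10.6
tool_pos: [0.4871, -0.1364, 0.0911]
tool_rot: [0.012, 0.147, 0.989, -0.003]
contact_force: [-0.8, -0.4, 0.2]
gripper_width: 1.0
```

```bash
python3 rel.py;python3 fine.py; python3 look.py 9
```

```text
t 10.6 tcp [ 0.4871 -0.1364  0.0911] w 0.469 r 0.1295 F [-0.8 -0.4  0.2] gw 1.0 joint [-0.42 -0.12  2.03  0.    1.21 -1.7 ]
toolR [[-0.957, 0.291, 0.022], [0.291, 0.957, -0.009], [-0.024, -0.002, -1.0]]
side {'red': -0.058, 'green': -0.037} diff -0.021
   offset-corrected bolt -0.007
top {'red': 0.007, 'green': 0.012} diff -0.005
   offset-corrected bolt -0.009
side green (array([380.65, 344.64]), 80, [375, 340, 13, 11]) ang -0.036 r 0.0726
side red (array([365.79, 334.43]), 145, [356, 327, 20, 16]) ang -0.067 r 0.0458
top green (array([423.66, 175.11]), 38, [420, 171, 8, 9]) ang 0.015 r 0.0739
top red (array([417.23, 181.98]), 44, [413, 178, 9, 9]) ang 0.006 r 0.0509
```

View pics/side9.png

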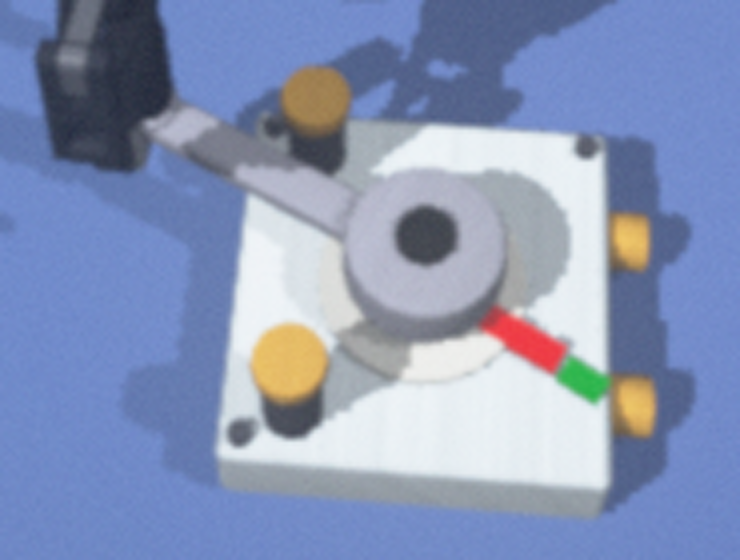

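The jaws are open, the pointer hasn't moved, and the red runs straight into the green. Lifting straight up.

move_arm(
  rows=[
    {"tx": 0, "ty": 0, "tz": -0.015, "ax": 0, "ay": 0, "az": 0, "jaw": 0},
    {"tx": 0, "ty": 0, "tz": -0.025, "ax": 0, "ay": 0, "az": 0, "jaw": 0},
    {"tx": 0, "ty": 0, "tz": -0.03, "ax": 0, "ay": 0, "az": 0, "jaw": 0},
    {"tx": 0, "ty": 0, "tz": -0.03, "ax": 0, "ay": 0, "az": 0, "jaw": 0},
    {"tx": 0, "ty": 0, "tz": -0.02, "ax": 0, "ay": 0, "az": 0, "jaw": 0},
    {"tx": 0, "ty": 0, "tz": 0, "ax": 0, "ay": 0, "az": 0, "jaw": 0},
    {"tx": 0, "ty": 0, "tz": 0, "ax": 0, "ay": 0, "az": 0, "jaw": 0},
  ],
)

```text
time: 11.5
tool_pos: [0.4843, -0.1353, 0.2212]
tool_rot: [0.013, 0.147, 0.989, -0.003]
contact_force: [-0.1, -0.3, -0.7]
gripper_width: 1.001
```

```bash
python3 rel.py;python3 fine.py; python3 - <<'E'
from plant import manip
import cv2
cv2.imwrite("pics/side10.png",manip.grab_frame("side")["color"][:,:,::-1])
E
```

```text
t 11.5 tcp [ 0.4843 -0.1353  0.2212] w 0.462 r 0.1323 F [-0.1 -0.3 -0.7] gw 1.001 joint [-0.42 -0.26  1.92  0.    1.45 -1.7 ]
toolR [[-0.956, 0.291, 0.025], [0.291, 0.957, -0.01], [-0.027, -0.002, -1.0]]
side {'red': -0.058, 'green': -0.037} diff -0.021
   offset-corrected bolt -0.007
top {'red': 0.007, 'green': 0.012} diff -0.005
   offset-corrected bolt -0.009
```

View pics/side10.png

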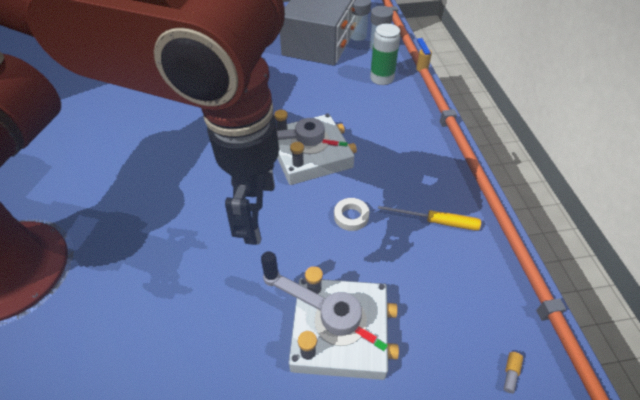

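The arm is clear of everything. Red at (366,334) points at green at (381,345), and the tight manifold is untouched. Handing the job in.

```bash
python3 -c "
from plant import manip
print(manip.job_done())"
```

```text
the job is handed in; nothing more can be done
None
```

The loose bolt is tightened: its red pointer lines up with the green mark, and the job is handed in. I gripped the loose wrench's handle from above and made three forward swings with two back swings between them. I took the last swing in small steps, opened the jaws without backing off, and lifted clear at about 11.5 s.

- **Final position:** after correcting for each camera's own offset, both views put the bolt about 0.008 rad short of the mark. Without that correction, red minus green read -0.021 rad in the side view and -0.005 rad in the top view. The readings did not change after the release and lift.
- **Other checks:** the contact force I read after each move was at most about 11 N. The tight manifold was never approached at handle height, and its pointer still looks aligned in the last picture.
- **Unexpected:** on the second back swing the bolt was carried back about 0.2 rad. The last forward swing made that up.

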